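# Clamp a connector housing with three clicks of the ratchet lever

### The arm

A 7-joint arm with a two-finger parallel gripper is mounted at the origin on the work surface. World frame = base frame: x ahead of the robot, y to its left, z up, the work surface at z = 0. Lengths are in m, angles in rad, forces in N, time in s.
With the tool pointing down it reaches from about 0.425 to 0.925 m from the base axis. Payload 6.8 kg.
Tool frame: the origin (TCP) lies on the front face of the gripper's body, between the roots of the fingers; the fingertips stand 73 mm ahead of it and the grasp point (between the pads) lies 54 mm ahead of it; z points along the fingers, y is the line along which they close (so a half turn about z gives the same grasp; the last joint's range is limited). The gripper opens to 85 mm and grips with 20 to 120 N. Pads are 22 mm wide; open, the fingers measure 114 mm over their backs; the gripper's body (76 mm by 85 mm) begins 54 mm behind the grasp point. The pads swing forward as they close: fully open they stand 13 mm farther back than shut.
Start: joints at [-1.342, 0.477, 0.022, 1.555, -0.011, 1.109, -0.083], TCP at [0.223, 0.637, 0.304] pointing down, gripper open.
Joint ranges: [-2.96, 2.96], [-0.34, 2.1], [-1.41, 1.46], [0.24, 2.44], [-1.37, 4.51], [0.17, 1.92], [-2.96, 2.96]. Speed limits (rad/s): [2.39, 2.39, 3.14, 3.14, 3.14, 3.14, 3.14].

### API

Orientations are given as a unit quaternion [w, x, y, z].
In Python, from station import bot, optics gives the robot as it stands.
- The arm moves only by the tool drive_tool, never from a script. Its argument "deltas" is a list of rows, each an object with "gripper": the closure in counts, from 0 (fully open) to 255 (shut); "offset": the shift along the tool's x, y, z in units of 1000 mm (1.0 is 1000 mm), a list of three; "angular": the turn, a rotation vector about the tool's x, y, z in units of 45 degrees (1.0 is 45 degrees), a list of three. In form: [{"gripper": gripper, "offset": [dx, dy, dz], "angular": [rx, ry, rz]}, ...]. A call has 1 to 5 rows; each row is the pose to reach, as a shift and turn from the pose commanded when the call began, along the tool's axes at that moment; what a row does not reach only later rows make up. A row lasts 1/10 s, in which the tool goes at most 50 mm and 8.59 degrees, less where a joint would pass 70% of its speed; a pose out of reach is approached as far as the arm can. A call with a number of a shift or a turn outside -1 to 1 is refused whole. A call with a gripper value outside its range is refused whole. The fingers move at their own pace and stop on an object; "grip_force" is the grip in N (left out, the last holds). Time passes only in rows, so rows that repeat a pose let the fingers close. It gives the time, the measured TCP pose, the force, the opening and the grip force at its end, in the units of the state.
- bot.get_obs(): the state, without advancing time (a new reading comes with each control period).
- optics.read_camera(name): name is "scene" or "top" or "wrist"; returns the picture (420x560x3 uint8, blue, green, red); there is no depth.
- optics.camera_model(name): a dict with "fx", "fy", "cx", "cy" (pixels), "cam_to_world" (4x4, takes a point from camera to world coordinates). Camera axes: x right, y up, looking along -z (the intrinsics and any distortion apply to the point x, -y, -z); pixel columns grow to the right and rows downward; lengths in m; the calibration is good to about 2 mm. A picture is of the moment at which its call begins: read the wrist's pose just before it. camera_model takes no time and is no camera call; for the wrist camera it gives the pose at the moment of the call.
- bot.hand_in(): hands the job in; it is judged then, once.
The state is a dict: "t": time; "q": joint angles; "joint_vel": joint speeds; "joint_torque": joint torques, N m; "eef_pos": TCP position; "tool_rot": TCP orientation; "contact_force": force on the tool from outside, world axes, zero at the start; "torque": the same for the moment, N m; "gripper_width": opening from 0.0 (shut) to 1.0 (fully open); "grasp_force": force on a finger pad.
Only numpy, scipy, OpenCV 4.12 (cv2) and the standard library are available. Lean on these libraries where they do the work, as an engineer would, in place of code of your own. Each camera call takes 0.05 s, during which the arm holds its last target. There are 200 camera calls.

### The job

Lift the rectangular connector housing out of the parts bin and stand it upright in the nest of the clamping jig, between the two jaws, and let go of it. Then take the jig's lever by its upright grip and swing it round exactly three clicks, never past the third, so that the jaw clamps the housing, and finish while still holding the lever there, because it springs back if let go. Leave the round bushings in the bin and do not disturb the other things on the bench.

Things in the scene. Friction and masses are not known exactly. Their poses are not given: they have to be found in the camera images.
- housing_center (a point): centre (half-way up) of the loose connector housing: a solid black plastic block 44 mm (its x) by 30 mm (its y) by 45 mm tall (its z, up), about 60 g, with small brass contacts on its top. It starts upright in the bin with room for the fingers on its two 30 mm wide end faces (44 mm apart, so grasped along its x). Either way round is fine in the nest.
- housing: the same housing; origin at the centre of its underside, axes as above
- bin: grey open parts bin, 176 mm (its x) by 226 mm (its y), 45 mm tall, walls and floor 4 to 5 mm thick; origin at the centre of its underside, on the bench, z up. It is fixed to the bench.
- bush_a_center (a point): centre of a loose round black bushing, 30 mm across, 22 mm tall, lying in the +y half of the bin; to be left in the bin
- bush_b_center (a point): the second such bushing, also to be left in the bin
- jig: fixed clamping jig; origin at the centre of the underside of its aluminium base plate, 160 mm (x) by 270 mm (y) by 20 mm; z up. Nest 50 mm to +y, lever pivot 60 mm to -y of the middle. The steel fixed jaw at the +y side of the nest is 60 mm wide (x) and stands 30 mm above the plate; the sliding jaw with its pad, on the -y side, 24 mm. Above the nest all is open.
- nest (a point): middle of the nest's floor on the jig, 20 mm above the bench, axes as the jig. The housing stands here with its 44 mm along x, between two fences 8 mm tall and 50 mm apart (3 mm play either way), and its 30 mm along y, between the jaws, each 21 mm from this point (6 mm play). Seated, its centre is 22.5 mm above this point. The jaw then pushes it up to 6 mm or so to the fixed jaw (+y).
- lever_pivot (a point): point of the fixed jig on the lever's upright turning axis, 110 mm to -y of the nest, 20 mm above the bench; same axes as the nest. The pivot's parts reach 37 mm above this point.
- lever_grip (a point): centre of the lever's upright round black grip, 26 mm across, 52 mm tall, free to spin on its pin; 77 mm above the bench, 110 mm from the pivot axis, the flat steel lever arm directly below it. At rest it lies to the -x side of the pivot, in front of the jig's plate. The point spins with the grip: its axes mean nothing.
- lever (a joint): lever turn, rad: 0 at rest on its stop (its start), growing anticlockwise seen from above (the grip goes from the pivot's -x to its -y side); end 1.32. One click per 0.24: notches at 0.24, 0.48, 0.72 (third), 0.96. The push at the grip peaks (4 to 6 N) 0.06 past a notch and is least 0.06 before the next. A spring (2 to 4 N at the grip) swings it back when let go: notches do not lock.
- jaw (a joint): travel of the sliding jaw towards the fixed jaw in m, driven by the lever: 0.0222 m per rad, 16 mm at the third click. The gap of 42 mm is closed on the 30 mm housing after 12 mm.
- pad: black rubber pad on springs in front of the sliding jaw, 32 mm wide (x), 22 mm tall, gives way at 1.5 N per mm, so it presses the housing with about 6 N at the third click; origin 9 mm behind its face (to -y), on the base plate
- drink: standing drink bottle with a yellow cap, 66 mm across, 215 mm tall; leave alone
- driver: screwdriver lying on the bench; leave alone
- carton: cardboard carton 120 by 90 by 70 mm; leave alone
- mug: white mug, 80 mm across, 90 mm tall; leave alone
- jar: small jar with a white cap, 56 mm across, 70 mm tall; leave alone

How it is judged:
By the outcome, as a careful person would: the job done as asked, in the order asked, and still so for the second after the job is handed in, while the arm keeps its last pose, push and grip.
It also fails if it takes over 64 s, if anything falls off the work surface, if the arm or the gripper's body presses on something with over 40 N, if the wrist force passes 120 N, or if a joint passes its speed limit or range.

## Working session

There is one attempt and no reset: what is moved stays moved. The work goes in short steps, Python scripts to look and compute and a tool call to move; the robot and the scene stay as the last step left them, time stands still between calls to the robot, and variables do not carry over. Pictures are saved under pics/ and viewed, at most 10 in all, crops included, and the job is handed in when it is done.

Besides the shell and the picture viewer there is one more tool, called after "Request:" as a command line: name --argument value ..., lists and objects as JSON in quotes. drive_tool: Moves the arm, as the interface text tells. Its arguments: {"type":"object","properties":{"deltas":{"type":"array"},"grip_force":{"type":"number"}},"required":["deltas"]}

```bash
mkdir -p pics; ls
python3 - <<'E'
from station import bot, optics
import cv2, numpy as np
print(bot.get_obs())
for n in ("scene","top"):
    im=optics.read_camera(n); cv2.imwrite(f"pics/{n}0.png",im)
    m=optics.camera_model(n); print(n,{k:(np.round(v,4).tolist() if k=='cam_to_world' else v) for k,v in m.items()})
E
```

```text
pics
{'t': 0.0, 'q': array([-1.34206757,  0.4778069 ,  0.02231952,  1.55645248, -0.0115193 ,
        1.10929833, -0.08306303]), 'joint_vel': array([-0.00049171,  0.00125548, -0.00221102, -0.00091503, -0.00069789,
        0.00010084,  0.0006328 ]), 'joint_torque': array([-6.57759647e-04, -5.96445787e+01,  1.60744149e+00, -2.81198949e+01,
        1.23797043e-02,  9.58421471e-03,  6.58321355e-06]), 'eef_pos': array([0.22292163, 0.63663842, 0.3029202 ]), 'tool_rot': array([-9.92778813e-05,  1.67585825e-01,  9.85857062e-01, -9.13382184e-04]), 'contact_force': array([-0.31811548,  0.26970707, -0.28915074]), 'torque': array([ 0.01244968, -0.03678276, -0.01050261]), 'grasp_force': 0.0, 'gripper_width': 0.9970550451719996}
scene {'fx': 403.9722999443394, 'fy': 403.9722999443394, 'cx': 276.14487644379864, 'cy': 211.57599428965116, 'cam_to_world': [[0.7258, -0.5875, 0.358, 1.0045], [0.6879, 0.6247, -0.3696, -0.459], [-0.0065, 0.5145, 0.8575, 1.1053], [0.0, 0.0, 0.0, 1.0]]}
top {'fx': 442.5926678731326, 'fy': 442.5926678731326, 'cx': 278.75399691597613, 'cy': 210.81884440473485, 'cam_to_world': [[-0.0225, 0.9978, -0.0623, 0.503], [-0.9996, -0.0237, -0.0175, -0.0383], [-0.0189, 0.0619, 0.9979, 1.3768], [0.0, 0.0, 0.0, 1.0]]}
```

View pics/scene0.png

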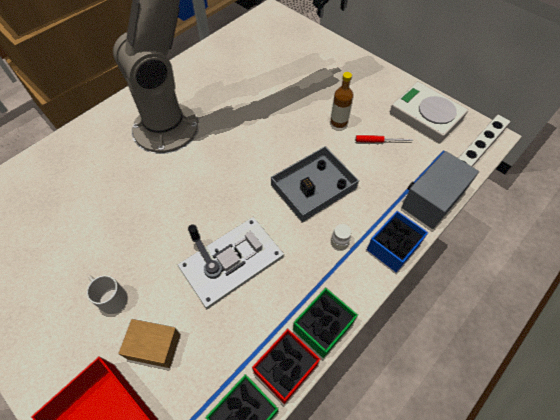

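View pics/top0.png

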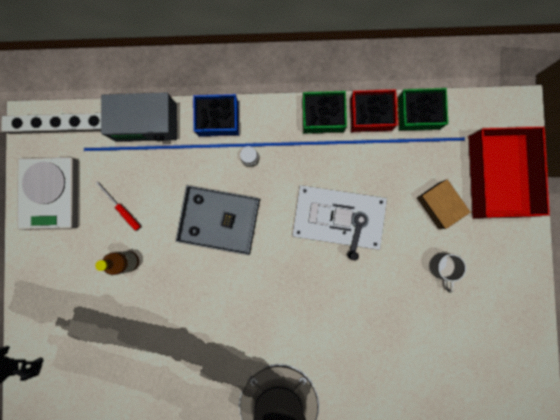

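Scene: the bin is right of centre at about (315,183) with the housing at (307,186), and the jig at (232,262) with its grip at (194,233). Top: the bin is at (218,219) with the housing at (229,220), and the jig is at (340,217) with its grip at (353,255). I'll measure from the top view first, then refine with the wrist camera.

```bash
cat > h.py <<'E'
import numpy as np, cv2
from scipy.spatial.transform import Rotation as R
from station import bot, optics
def cast(m,uv,z):
    uv=np.atleast_2d(uv).astype(float); T=np.array(m["cam_to_world"])
    d=np.c_[(uv[:,0]-m["cx"])/m["fx"],-(uv[:,1]-m["cy"])/m["fy"],-np.ones(len(uv))]@T[:3,:3].T
    o=T[:3,3]; return o+d*((z-o[2])/d[:,2])[:,None]
def proj(m,P):
    T=np.array(m["cam_to_world"]); c=(np.atleast_2d(P)-T[:3,3])@T[:3,:3]
    return np.c_[m["cx"]-m["fx"]*c[:,0]/c[:,2],m["cy"]+m["fy"]*c[:,1]/c[:,2]]
def tri(m1,p1,m2,p2):
    A=[];b=[]
    for m,p in((m1,p1),(m2,p2)):
        o=np.array(m["cam_to_world"])[:3,3]; d=cast(m,p,0)[0]-o; d/=np.linalg.norm(d)
        P=np.eye(3)-np.outer(d,d); A.append(P); b.append(P@o)
    return np.linalg.lstsq(np.vstack(A),np.hstack(b),rcond=None)[0]
def rot(o): w,x,y,z=o["tool_rot"]; return R.from_quat([x,y,z,w])
def rect(m,mask,z,box=None):
    "min-area rectangle (world, plane z) of the largest blob of a mask"
    if box: k=np.zeros_like(mask);a,b,c,d=box;k[b:d,a:c]=mask[b:d,a:c];mask=k
    c=max(cv2.findContours(mask,cv2.RETR_EXTERNAL,cv2.CHAIN_APPROX_NONE)[0],key=cv2.contourArea)
    P=cast(m,c[:,0],z)[:,:2]*1000
    return cv2.minAreaRect(P.astype(np.float32)),c
E
python3 - <<'E'
from h import *
im=cv2.imread("pics/top0.png"); m=optics.camera_model("top")
hsv=cv2.cvtColor(im,cv2.COLOR_BGR2HSV)
for p in((310,230),(300,150),(190,240),(229,220),(225,200),(353,255),(280,240)): print(p,hsv[p[1],p[0]],im[p[1],p[0]])
jig=((hsv[...,1]<32)&(hsv[...,2]>150)).astype(np.uint8)*255
jig=cv2.morphologyEx(jig,cv2.MORPH_OPEN,np.ones((3,3)))
print("jig",rect(m,jig,.02,(285,175,395,258))[0])
b=(hsv[...,2]<140).astype(np.uint8)*255
print("bin",rect(m,b,.045,(165,175,270,262))[0])
blk=(hsv[...,2]<45).astype(np.uint8)*255
print("hous",rect(m,blk,.05,(215,205,245,235))[0])
print("grip",rect(m,blk,.103,(340,243,365,268))[0])
cv2.imwrite("pics/c.png",np.hstack([cv2.resize(im[175:265,165:395],None,fx=3.4,fy=3.4,interpolation=cv2.INTER_CUBIC)]))
E
```

```text
(310, 230) [103  16 186] [186 181 174]
(300, 150) [ 20  29 175] [155 168 175]
(190, 240) [100  24  94] [94 91 85]
(229, 220) [26 74 48] [34 46 48]
(225, 200) [102  23 110] [110 106 100]
(353, 255) [114  33  39] [39 35 34]
(280, 240) [ 32  20 176] [162 176 175]
jig ((568.2042846679688, -200.68194580078125), (334.85809326171875, 251.97276306152344), 88.65799713134766)
bin ((564.4644775390625, 170.538818359375), (232.9951171875, 177.99728393554688), 78.36470794677734)
hous ((561.883544921875, 138.17935180664062), (32.15853500366211, 37.881072998046875), 74.64974212646484)
grip ((451.1474304199219, -223.77626037597656), (26.032014846801758, 22.275882720947266), 43.416603088378906)
```

View pics/c.png

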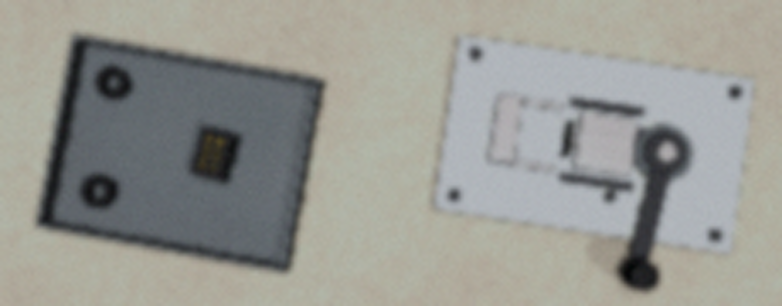

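The crop shows the housing with its 44 mm side roughly along the image vertical (215,152), the bushings at (113,82) and (98,190), and the jig with its nest at (545,135), pivot at (664,152) and grip at (638,272).

```bash
cat >> h.py <<'E'
def go(xyz,yaw):
    "offset and angular (move units) to put the TCP at xyz, pointing down, tool y at yaw (deg, mod 180)"
    o=bot.get_obs(); r=rot(o); p=o["eef_pos"]; best=None
    for k in(0,180):
        a=np.radians(yaw+k); y=np.array([np.cos(a),np.sin(a),0]); z=np.array([0,0,-1.]); 
        t=R.from_matrix(np.c_[np.cross(y,z),y,z]); v=(r.inv()*t).as_rotvec()
        if best is None or np.linalg.norm(v)<np.linalg.norm(best): best=v
    ang=best/np.radians(45); off=r.inv().apply(np.array(xyz)-p)
    print("offset",off.round(4),"angular",ang.round(4),"rows>=",max(np.linalg.norm(off)/.05,np.linalg.norm(best)/np.radians(8.59)).round(1))
E
python3 - <<'E'
from h import *
im=cv2.imread("pics/top0.png"); m=optics.camera_model("top")
b,g,r=[im[...,i].astype(int) for i in range(3)]
jig=((b>r+4)&(b>140)).astype(np.uint8)*255
(c,s,a),_=rect(m,jig,.02,(285,175,395,258)); print("jig",c,s,a)
o=bot.get_obs(); T=np.array(optics.camera_model("wrist")["cam_to_world"]); rr=rot(o)
w=optics.camera_model("wrist");print("cam in tool",rr.inv().apply(T[:3,3]-o["eef_pos"]).round(3),(rr.inv().as_matrix()@T[:3,:3]).round(3).tolist(),w["fx"],w["cx"],w["cy"])
go([.562-.05,.14,.30],-12)
E
```

```text
jig (564.8511352539062, -199.21084594726562) (266.0513000488281, 155.4727020263672) 80.05587005615234
cam in tool [ 0.067 -0.001 -0.07 ] [[0.0, 0.964, 0.265], [1.0, -0.0, -0.0], [-0.0, 0.265, -0.964]] 371.7744750338419 277.45886224818867 207.14980304433317
offset [-0.437  -0.3733  0.0037] angular [-1.6000e-03  1.6000e-03  1.8379e+00] rows>= 11.5
```

Request:
drive_tool --deltas '[{"gripper": 0,"offset": [0,0,-0.045],"angular": [0,0,0.19]},{"gripper": 0,"offset": [-0.03,-0.025,-0.07],"angular": [0,0,0.38]},{"gripper": 0,"offset": [-0.066,-0.057,-0.07],"angular": [0,0,0.57]},{"gripper": 0,"offset": [-0.104,-0.089,-0.07],"angular": [0,0,0.76]},{"gripper": 0,"offset": [-0.142,-0.121,-0.07],"angular": [0,0,0.95]}]'

```text
t: 0.6
eef_pos: [0.3177, 0.4741, 0.3738]
tool_rot: [-0.0, 0.518, 0.855, -0.0]
contact_force: [1.4, -0.3, 0.3]
gripper_width: 1.002
grasp_force: 0.0
```

Request:
drive_tool --deltas '[{"gripper": 0,"offset": [-0.049,0.002,0],"angular": [0,0,0.18]},{"gripper": 0,"offset": [-0.098,0.004,0],"angular": [0,0,0.36]},{"gripper": 0,"offset": [-0.147,0.006,0],"angular": [0,0,0.54]},{"gripper": 0,"offset": [-0.196,0.008,0],"angular": [0,0,0.72]},{"gripper": 0,"offset": [-0.245,0.01,0],"angular": [0,0,0.88]}]'

```text
t: 1.1
eef_pos: [0.4412, 0.2622, 0.3738]
tool_rot: [-0.0, 0.777, 0.63, -0.0]
contact_force: [0.5, -0.0, 0.3]
gripper_width: 1.002
grasp_force: 0.0
```

Run:
```python
from h import *
o=bot.get_obs();print(o["t"],o["eef_pos"],o["contact_force"])
go([.55,.14,.26],-12)
```

```text
1.1 [0.44121148 0.26220412 0.37377146] [ 0.51884143 -0.03389324  0.32127097]
offset [-0.097   0.1318  0.1137] angular [-0.0004 -0.0001  0.0009] rows>= 4.0
```

Request:
drive_tool --deltas '[{"gripper": 0,"offset": [-0.024,0.033,0.028],"angular": [0,0,0]},{"gripper": 0,"offset": [-0.048,0.066,0.056],"angular": [0,0,0]},{"gripper": 0,"offset": [-0.073,0.099,0.085],"angular": [0,0,0]},{"gripper": 0,"offset": [-0.097,0.132,0.114],"angular": [0,0,0]},{"gripper": 0,"offset": [-0.097,0.132,0.114],"angular": [0,0,0]}]'

```text
t: 1.6
eef_pos: [0.5512, 0.1362, 0.256]
tool_rot: [0.001, 0.778, 0.629, -0.004]
contact_force: [-0.3, -1.0, -0.1]
gripper_width: 0.998
grasp_force: 0.0
```

Run:
```python
from h import *
o=bot.get_obs();print(o["t"],o["eef_pos"])
m=optics.camera_model("wrist"); im=optics.read_camera("wrist"); cv2.imwrite("pics/w1.png",im)
np.save("w1.npy",m,allow_pickle=True)
P=proj(m,[[.562,.138,.05],[.5645,.1705,.045]]); print(P)
u,v=P[0].astype(int); hsv=cv2.cvtColor(im,cv2.COLOR_BGR2HSV)
blk=(hsv[...,2]<75).astype(np.uint8)*255
print(rect(m,blk,.05,(u-60,v-60,u+60,v+60))[0])
```

```text
1.6 [0.55120717 0.13623729 0.25602033]
[[291.97349778 187.86828205]
 [286.36359798 144.21110807]]
((559.1690673828125, 128.32281494140625), (74.32283782958984, 94.37025451660156), 77.9758071899414)
```

View pics/w1.png

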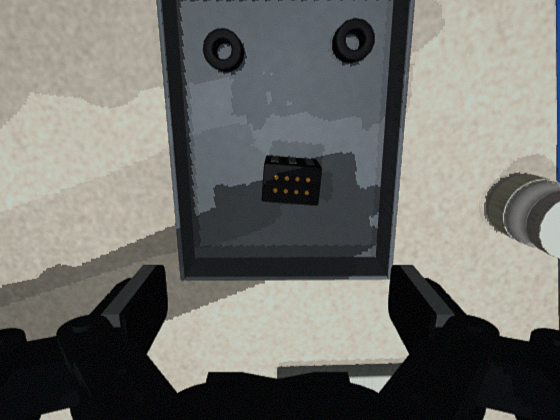

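The wrist view shows the housing at (292,185), with 4x2 brass contacts in rows at v≈178 and 192, and the side face towards +y visible above it at v≈160. The bushings are at (223,50) and (353,42). I'll get centre and yaw from the brass contacts and the top-face mask.

Run:
```python
from h import *
m=np.load("w1.npy",allow_pickle=True).item(); im=cv2.imread("pics/w1.png"); hsv=cv2.cvtColor(im,cv2.COLOR_BGR2HSV)
br=((hsv[...,1]>110)&(hsv[...,2]>70)).astype(np.uint8); k=np.zeros_like(br);k[150:215,255:330]=br[150:215,255:330]
n,_,st,c=cv2.connectedComponentsWithStats(k); c=c[1:][st[1:,4]>=3]; print(c.round(1).tolist())
P=cast(m,c,.0505)[:,:2]*1000; print("brass",P.mean(0),cv2.minAreaRect(P.astype(np.float32)))
for t in(28,35,42,50):
    blk=cv2.morphologyEx((hsv[...,2]<t).astype(np.uint8)*255,cv2.MORPH_CLOSE,np.ones((5,5)))
    r,cc=rect(m,blk,.0495,(250,163,332,215)); print(t,r,cv2.boundingRect(cc))
print(hsv[170:215:3,290,2],hsv[185,255:330:3,2])
```

```text
[[275.6, 176.8], [286.5, 177.7], [297.0, 178.5], [307.7, 179.5], [274.7, 190.0], [285.4, 190.6], [295.7, 191.5], [306.3, 192.5]]
brass [561.87083433 140.67242597] ((561.8375244140625, 140.65966796875), (10.205986022949219, 24.216032028198242), 73.27759552001953)
28 ((562.2930297851562, 142.191162109375), (32.28645706176758, 43.58831787109375), 73.72335815429688) (262, 163, 60, 42)
35 ((562.1449584960938, 142.17117309570312), (32.51054382324219, 43.980628967285156), 73.56681823730469) (262, 163, 60, 43)
42 ((562.1761474609375, 141.95973205566406), (32.79736328125, 44.162025451660156), 73.72160339355469) (261, 163, 61, 43)
50 ((562.085205078125, 141.72637939453125), (32.89689254760742, 44.50517654418945), 74.465087890625) (261, 163, 61, 43)
[30 22 15 13 12 13 15 15 11 13 12 33 68 67 64] [55 59 58  4 11 11 18 18 17 12 16  8 12 15 10 19 13 11 14 17 12  8 54 59
 56]
```

Run:
```python
from h import *
go([.562,.1408,.16],-16.5)
go([.562,.1408,.089],-16.5)
```

```text
offset [0.0045 0.0111 0.0974] angular [-0.0034  0.0057  0.1007] rows>= 2.0
offset [0.0048 0.0113 0.1684] angular [-0.0034  0.0057  0.1007] rows>= 3.4
```

Request:
drive_tool --deltas '[{"gripper": 0,"offset": [0.002,0.006,0.045],"angular": [0,0,0.05]},{"gripper": 0,"offset": [0.0045,0.011,0.085],"angular": [-0.003,0.006,0.1]},{"gripper": 0,"offset": [0.0045,0.011,0.097],"angular": [-0.003,0.006,0.1]},{"gripper": 0,"offset": [0.0045,0.011,0.097],"angular": [-0.003,0.006,0.1]},{"gripper": 0,"offset": [0.0045,0.011,0.097],"angular": [-0.003,0.006,0.1]}]'

```text
t: 2.15
eef_pos: [0.5627, 0.1454, 0.1645]
tool_rot: [-0.0, 0.799, 0.601, 0.003]
contact_force: [0.5, -0.7, -0.3]
gripper_width: 0.995
grasp_force: 0.0
```

Run:
```python
from h import *
o=bot.get_obs();print(o["t"],o["eef_pos"])
go([.562,.1408,.089],-16.5)
m=optics.camera_model("wrist"); im=optics.read_camera("wrist"); hsv=cv2.cvtColor(im,cv2.COLOR_BGR2HSV)
br=((hsv[...,1]>110)&(hsv[...,2]>70)).astype(np.uint8); u,v=proj(m,[.562,.1408,.0505])[0].astype(int)
k=np.zeros_like(br);k[v-60:v+60,u-70:u+70]=br[v-60:v+60,u-70:u+70]
n,_,st,c=cv2.connectedComponentsWithStats(k); c=c[1:][st[1:,4]>=6]; print(len(c),u,v)
P=cast(m,c,.0505)[:,:2]*1000; print("brass",P.mean(0),cv2.minAreaRect(P.astype(np.float32)))
```

```text
2.15 [0.56265669 0.14535363 0.16450267]
offset [-0.005   0.0004  0.0755] angular [ 0.0043 -0.0077  0.0095] rows>= 1.5
8 278 245
brass [561.92977487 140.6939048 ] ((561.9407348632812, 140.69715881347656), (10.035602569580078, 23.885374069213867), 73.26954650878906)
```

```bash
cat >> h.py <<'E'
CAM=np.array([.067,-.001,-.07])
def camtcp():
    T=np.array(optics.camera_model("wrist")["cam_to_world"]); C=np.array([[0,.964,.265],[1,0,0],[0,.265,-.964]])
    Rt=T[:3,:3]@C.T; return T[:3,3]-Rt@CAM, np.degrees(np.arctan2(Rt[1,1],Rt[0,1]))
E
python3 - <<'E'
from h import *
for i in range(3):
    o=bot.get_obs();c=camtcp();print(o["t"],o["eef_pos"],c[0].round(4),c[1],np.linalg.norm(o["joint_vel"])); optics.read_camera("wrist")
go([.562,.1408,.089],-16.5)
E
```

```text
2.2 [0.56303845 0.14530348 0.1649717 ] [0.5636 0.1442 0.1648] -16.071238804137955 0.01298688119214505
2.25 [0.56312787 0.14528563 0.1650907 ] [0.5637 0.1441 0.165 ] -16.085869549925548 0.007230672729866696
2.3 [0.56306107 0.14521777 0.16494166] [0.5636 0.1441 0.1648] -16.09635602591635 0.010338418918830453
offset [-0.0049  0.      0.0757] angular [ 0.0054 -0.0088  0.0083] rows>= 1.5
```

Request:
drive_tool --deltas '[{"gripper": 0,"offset": [-0.004,0,0.025],"angular": [0.005,-0.008,0.008]},{"gripper": 0,"offset": [-0.0045,0,0.05],"angular": [0.005,-0.008,0.008]},{"gripper": 0,"offset": [-0.0045,0,0.07],"angular": [0.005,-0.008,0.008]},{"gripper": 0,"offset": [-0.0045,0,0.0755],"angular": [0.005,-0.008,0.008]},{"gripper": 0,"offset": [-0.0045,0,0.0755],"angular": [0.005,-0.008,0.008]}]'

```text
t: 2.85
eef_pos: [0.5611, 0.1408, 0.0875]
tool_rot: [-0.0, 0.801, 0.598, -0.001]
contact_force: [-0.1, -0.2, -0.7]
gripper_width: 1.001
grasp_force: 0.0
```

Request:
drive_tool --deltas '[{"gripper": 60,"offset": [0,0,0],"angular": [0,0,0]},{"gripper": 120,"offset": [0,0,0],"angular": [0,0,0]},{"gripper": 200,"offset": [0,0,0],"angular": [0,0,0]},{"gripper": 200,"offset": [0,0,0],"angular": [0,0,0]},{"gripper": 200,"offset": [0,0,0],"angular": [0,0,0]}]' --grip_force 40

```text
t: 3.35
eef_pos: [0.5618, 0.141, 0.0885]
tool_rot: [-0.0, 0.801, 0.598, -0.0]
contact_force: [-1.0, 0.6, 6.4]
gripper_width: 0.509
grasp_force: 41.7
```

Run:
```python
from h import *
o=bot.get_obs();c=camtcp();print(o["t"],o["eef_pos"],c,o["gripper_width"],o["grasp_force"],o["contact_force"])
```

```text
3.35 [0.56180809 0.14098133 0.08846294] (array([0.56239937, 0.13984329, 0.08834517]), np.float64(-16.486283988556057)) 0.5092198683752005 41.659982800483704 [-0.96000745  0.62898017  6.42285386]
```

Request:
drive_tool --deltas '[{"gripper": 200,"offset": [0,0,-0.015],"angular": [0,0,0]},{"gripper": 200,"offset": [0,0,-0.05],"angular": [0,0,0]},{"gripper": 200,"offset": [0,0,-0.09],"angular": [0,0,0]},{"gripper": 200,"offset": [0,0,-0.13],"angular": [0,0,0]},{"gripper": 200,"offset": [0,0,-0.17],"angular": [0,0,0]}]'

```text
t: 3.85
eef_pos: [0.5611, 0.1406, 0.2598]
tool_rot: [-0.0, 0.801, 0.598, -0.001]
contact_force: [0.2, 0.9, -1.1]
gripper_width: 0.514
grasp_force: 40.9
```

Run:
```python
from h import *
o=bot.get_obs();print(o["t"],o["eef_pos"],o["gripper_width"],o["grasp_force"],o["contact_force"])
go([.565,-.20,.26],-10)
```

```text
3.85 [0.56111883 0.14055429 0.25978089] 0.5137401824129312 40.90253233909607 [ 0.19879133  0.88523214 -1.07722499]
offset [-3.254e-01  1.006e-01  1.000e-04] angular [-0.0022  0.0018 -0.1452] rows>= 6.8
```

Request:
drive_tool --deltas '[{"gripper": 200,"offset": [-0.03,0.009,0],"angular": [0,0,-0.02]},{"gripper": 200,"offset": [-0.07,0.022,0],"angular": [0,0,-0.05]},{"gripper": 200,"offset": [-0.115,0.035,0],"angular": [0,0,-0.08]},{"gripper": 200,"offset": [-0.16,0.05,0],"angular": [0,0,-0.1]},{"gripper": 200,"offset": [-0.205,0.063,0],"angular": [0,0,-0.145]}]'

```text
t: 4.35
eef_pos: [0.5633, -0.0754, 0.2586]
tool_rot: [-0.0, 0.766, 0.643, -0.001]
contact_force: [1.1, 0.1, -0.3]
gripper_width: 0.508
grasp_force: 40.9
```

Request:
drive_tool --deltas '[{"gripper": 200,"offset": [-0.042,0.009,0],"angular": [0,0,0]},{"gripper": 200,"offset": [-0.082,0.018,0],"angular": [0,0,0]},{"gripper": 200,"offset": [-0.112,0.024,0],"angular": [0,0,0]},{"gripper": 200,"offset": [-0.124,0.026,0],"angular": [0,0,0]},{"gripper": 200,"offset": [-0.124,0.026,0],"angular": [0,0,0]}]'

```text
t: 4.85
eef_pos: [0.5671, -0.2022, 0.2583]
tool_rot: [0.0, 0.767, 0.641, -0.001]
contact_force: [-0.2, -0.6, -0.2]
gripper_width: 0.51
grasp_force: 40.9
```

Run:
```python
from h import *
for i in range(2): optics.read_camera("wrist")
o=bot.get_obs();c=camtcp();print(o["t"],o["eef_pos"],c,o["gripper_width"])
m=optics.camera_model("wrist"); im=optics.read_camera("wrist"); cv2.imwrite("pics/w2.png",im)
np.save("w2.npy",m,allow_pickle=True)
```

```text
4.95 [ 0.56793465 -0.19857082  0.25775738] (array([ 0.56851831, -0.19959446,  0.25761529]), np.float64(-9.892348914402405)) 0.5057031691728896
```

View pics/w2.png

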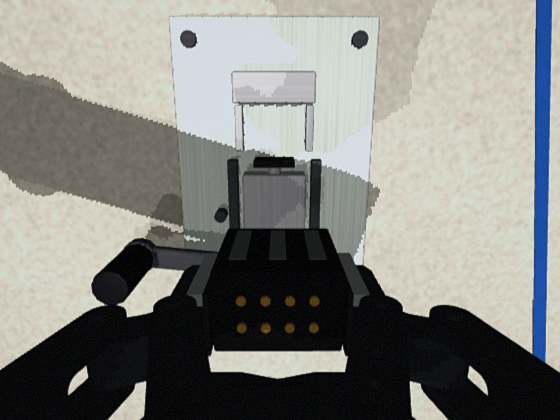

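The wrist view shows the plate's +y corners at (170,16) and (379,16), the screws at (188,39) and (359,39), the fixed jaw's top at (232–316, 72–103), fences near u≈240 and 309 (v 105–150), and the pad at (274,162). The held housing shows its contacts at (241–315, 301–328).

Run:
```python
from h import *
m=np.load("w2.npy",allow_pickle=True).item(); im=cv2.imread("pics/w2.png"); I=cv2.GaussianBlur(im,(3,3),0).astype(int)
warm=I[...,2]-I[...,0]; pl=warm<6
L=[(np.argmax(pl[v,140:230])+140,v) for v in range(25,220,3)]
Rr=[(400-np.argmax(pl[v,340:401][::-1]),v) for v in range(25,220,3)]
T=[(u,np.argmax(pl[:60,u])) for u in range(178,372,3)]
def fit(p,z=.02):
    P=cast(m,p,z)[:,:2].astype(np.float32); vx,vy,x,y=cv2.fitLine(P,cv2.DIST_HUBER,0,.001,.001).ravel()
    r=np.abs((P[:,0]-x)*vy-(P[:,1]-y)*vx); return np.degrees(np.arctan2(vy,vx))%180,np.array([x,y]),np.array([vx,vy]),np.median(r)*1000
l,r,t=fit(L),fit(Rr),fit(T)
for f in(l,r,t): print(f)
X=lambda a,b:a[1]+a[2]*np.linalg.solve(np.c_[a[2],-b[2]],b[1]-a[1])[0]
tl,tr=X(l,t),X(r,t); print("corners",tl,tr,np.linalg.norm(tl-tr))
psi=np.radians(np.mean([l[0]-90,r[0]-90,(t[0]+90)%180-90])); yd=np.array([-np.sin(psi),np.cos(psi)]); xd=np.array([np.cos(psi),np.sin(psi)])
nest=(tl+tr)/2-.085*yd; print("psi",np.degrees(psi),"nest",nest,"pivot",nest-.11*yd)
g=cv2.cvtColor(im,cv2.COLOR_BGR2GRAY)
print("row125",g[125,228:322].tolist()); print("col274",g[64:170,258].tolist())
# held housing
hsv=cv2.cvtColor(im,cv2.COLOR_BGR2HSV); br=((hsv[...,1]>110)&(hsv[...,2]>70)).astype(np.uint8); k=np.zeros_like(br); k[285:345,225:330]=br[285:345,225:330]
n,_,st,c=cv2.connectedComponentsWithStats(k); c=c[1:][st[1:,4]>=6]; tc=camtcp()[0]
P=cast(m,c,tc[2]-.054+.0105+.003); print(len(c),"held brass",P.mean(0),cv2.minAreaRect(P[:,:2].astype(np.float32)),"tcp",tc)
```

```text
(np.float32(79.92463), array([ 0.49268183, -0.14880522], dtype=float32), array([0.17494355, 0.9845785 ], dtype=float32), np.float32(0.2091853))
(np.float32(80.08416), array([ 0.65078646, -0.1604219 ], dtype=float32), array([0.17220134, 0.98506176], dtype=float32), np.float32(0.20277244))
(np.float32(170.07668), array([ 0.5744865 , -0.06723033], dtype=float32), array([ 0.98503923, -0.17233022], dtype=float32), np.float32(2.7939677e-06))
corners [ 0.50920564 -0.0558096 ] [ 0.6643298 -0.0829482] 0.15748021
psi -9.971516 nest [ 0.57204926 -0.15309489] pivot [ 0.5530018 -0.2614332]
row125 [219, 219, 219, 219, 217, 221, 219, 168, 210, 210, 208, 207, 209, 198, 86, 137, 228, 223, 220, 219, 220, 220, 221, 221, 217, 214, 214, 215, 215, 218, 215, 207, 209, 211, 214, 217, 216, 218, 219, 218, 219, 218, 215, 216, 217, 215, 217, 218, 216, 218, 220, 215, 212, 209, 212, 214, 215, 215, 213, 209, 211, 215, 211, 210, 213, 216, 210, 213, 211, 216, 217, 218, 213, 215, 219, 218, 197, 120, 147, 196, 188, 180, 175, 173, 162, 126, 218, 219, 216, 210, 213, 215, 210, 216]
col274 [215, 215, 215, 214, 213, 216, 193, 146, 184, 212, 215, 213, 215, 210, 212, 213, 212, 215, 210, 210, 210, 215, 214, 214, 213, 204, 181, 183, 181, 183, 184, 188, 190, 184, 182, 182, 186, 176, 125, 76, 91, 161, 219, 218, 213, 215, 215, 214, 214, 214, 217, 215, 213, 215, 215, 214, 213, 214, 212, 215, 214, 215, 215, 214, 214, 215, 219, 218, 220, 220, 220, 221, 221, 220, 219, 219, 218, 217, 218, 219, 219, 221, 218, 220, 220, 223, 197, 110, 88, 101, 119, 99, 76, 12, 1, 2, 10, 16, 12, 10, 12, 9, 8, 37, 80, 99]
8 held brass [ 0.56721888 -0.20024359  0.2169988 ] ((0.5672122240066528, -0.20025543868541718), (0.010244009084999561, 0.024473531171679497), 80.38045501708984) tcp [ 0.56870946 -0.19894587  0.2574988 ]
```

Run:
```python
from h import *
m=np.load("w2.npy",allow_pickle=True).item(); psi=np.radians(-9.97); yd=np.array([-np.sin(psi),np.cos(psi)]); xd=np.array([np.cos(psi),np.sin(psi)])
f=cast(m,[[243.6,125],[304,125]],.02)[:,:2]; ft=cast(m,[[241.6,125],[306.2,125]],.028)[:,:2]
print("fence",f@xd,np.ptp(f@xd),ft@xd,np.ptp(ft@xd))
j=cast(m,[[258,103.3]],.02)[0,:2]@yd; j2=cast(m,[[258,89.7]],.05)[0,:2]@yd; pd=cast(m,[[258,156.5]],.042)[0,:2]@yd
print("jaw base/top front",j,j2,"pad",pd)
ny=np.mean([j,j2])-.021; nx=np.mean([(f@xd).mean(),(ft@xd).mean()]); nest=nx*xd+ny*yd; print("nest",nest, "pivot",nest-.11*yd)
hb=np.array([.5672,-.2002]); print("shift needed jig axes",(nest-hb)@xd,(nest-hb)@yd)
o=bot.get_obs(); t=camtcp(); e=o["eef_pos"][:2]
tgt=o["eef_pos"][:2]+nest-hb; print(tgt)
go([*tgt,.165],-9.97); go([*tgt,.1045],-9.97)
```

```text
fence [0.56541074 0.61427183] 0.04886109210013212 [0.56456686 0.61546632] 0.05089945886740577
jaw base/top front -0.02997012739333786 -0.020751788091160805 pad -0.06940894543339898
nest [ 0.57299356 -0.14779672] pivot [ 0.55394898 -0.25613556]
shift needed jig axes -0.003366643409148361 0.05261497043075355
[ 0.57389868 -0.14551432]
offset [ 0.0526 -0.003   0.0926] angular [-0.0031 -0.0001  0.003 ] rows>= 2.1
offset [ 0.0526 -0.0029  0.1531] angular [-0.0031 -0.0001  0.003 ] rows>= 3.2
```

Request:
drive_tool --deltas '[{"gripper": 200,"offset": [0.02,-0.001,0.02],"angular": [0,0,0]},{"gripper": 200,"offset": [0.04,-0.002,0.05],"angular": [-0.003,0,0.003]},{"gripper": 200,"offset": [0.049,-0.003,0.08],"angular": [-0.003,0,0.003]},{"gripper": 200,"offset": [0.049,-0.003,0.093],"angular": [-0.003,0,0.003]},{"gripper": 200,"offset": [0.049,-0.003,0.093],"angular": [-0.003,0,0.003]}]'

```text
t: 5.5
eef_pos: [0.5723, -0.15, 0.1631]
tool_rot: [-0.001, 0.766, 0.643, -0.002]
contact_force: [-0.2, -0.2, -0.9]
gripper_width: 0.507
grasp_force: 40.9
```

Run:
```python
from h import *
for i in range(3): optics.read_camera("wrist")
o=bot.get_obs();c=camtcp();print(o["t"],o["eef_pos"],c,o["gripper_width"])
m=optics.camera_model("wrist"); im=optics.read_camera("wrist"); cv2.imwrite("pics/w3.png",im)
np.save("w3.npy",m,allow_pickle=True)
yd=np.array([.1731,.9849]);xd=np.array([.9849,-.1731]); nest=.590*xd-.0502*yd; print(nest)
go([nest[0]+.0015,nest[1]+.0012,.1045],-9.97)
```

```text
5.65 [ 0.57384727 -0.15243237  0.16605783] (array([ 0.57444222, -0.15342951,  0.16594591]), np.float64(-10.144508824023227)) 0.5140566901412478
[ 0.57240138 -0.15157098]
offset [ 0.0022 -0.0006  0.0617] angular [ 0.004   0.0019 -0.0046] rows>= 1.2
```

View pics/w3.png

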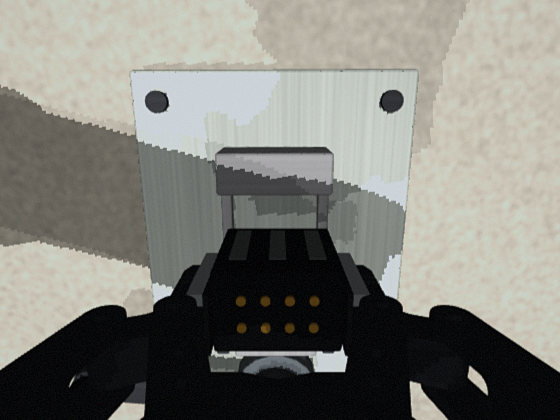

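Contacts are centred at u≈278, the fences' inner edges are at u≈232 and 317, and the fixed jaw spans u 216–332. I'll recompute the remaining shift from this closer view.

Run:
```python
from h import *
m=np.load("w3.npy",allow_pickle=True).item(); im=cv2.imread("pics/w3.png"); g=cv2.cvtColor(im,cv2.COLOR_BGR2GRAY)
yd=np.array([.1731,.9849]);xd=np.array([.9849,-.1731])
print(g[212,215:240].tolist(),g[212,308:335].tolist()); print(g[135:222,274].tolist())
print("jaw sides row175",g[175,208:224].tolist(),g[175,325:340].tolist())
hsv=cv2.cvtColor(im,cv2.COLOR_BGR2HSV); br=((hsv[...,1]>110)&(hsv[...,2]>70)).astype(np.uint8); k=np.zeros_like(br); k[285:345,225:330]=br[285:345,225:330]
n,_,st,c=cv2.connectedComponentsWithStats(k); c=c[1:][st[1:,4]>=6]; o=bot.get_obs()
P=cast(m,c,o["eef_pos"][2]-.0405)[:,:2]; print(len(c),"brass jig axes",P.mean(0)@xd,P.mean(0)@yd,cv2.minAreaRect(P.astype(np.float32))[1:])
b=cast(m,[[216,175],[332.5,175]],.05)[:,:2]@xd; print("jaw x",b,b.mean(),np.ptp(b))
for v in(180,187,194): print(v,cast(m,[[274,v]],.05)[0,:2]@yd,cast(m,[[274,v]],.02)[0,:2]@yd)
s=cast(m,[[156.5,101.5],[391.5,101.5],[132,71],[418,71]],.02)[:,:2]; print("screws,corners",s@xd,s@yd)
```

```text
[115, 113, 114, 115, 118, 120, 115, 88, 97, 97, 95, 95, 99, 94, 95, 92, 74, 42, 76, 123, 117, 115, 114, 110, 109] [87, 85, 84, 99, 99, 97, 98, 98, 67, 44, 75, 84, 79, 78, 78, 82, 77, 81, 78, 60, 85, 89, 115, 116, 114, 109, 115]
[204, 205, 205, 205, 205, 204, 206, 204, 204, 208, 210, 182, 85, 43, 51, 48, 48, 60, 94, 144, 158, 169, 167, 170, 171, 169, 169, 165, 167, 168, 168, 171, 170, 166, 169, 163, 152, 152, 152, 152, 152, 151, 152, 133, 65, 64, 65, 66, 64, 67, 71, 70, 70, 70, 66, 70, 64, 67, 61, 62, 68, 88, 88, 86, 83, 87, 89, 85, 88, 84, 85, 87, 86, 83, 85, 86, 84, 97, 117, 119, 118, 116, 119, 117, 119, 118, 118]
jaw sides row175 [113, 112, 118, 120, 121, 119, 114, 89, 64, 64, 69, 70, 67, 68, 68, 68] [170, 170, 169, 173, 168, 173, 147, 136, 159, 203, 202, 203, 202, 202, 200]
8 brass jig axes 0.5913298695739085 -0.05234183582908028 ((0.010290779173374176, 0.024412713944911957), 80.08867645263672)
jaw x [0.56059551 0.61959456] 0.5900950326570852 0.05899905136896
180 -0.02167758917197968 -0.027670016016666268
187 -0.02531481742635406 -0.031894508680535574
194 -0.028989595527365155 -0.03616261396383709
screws,corners [0.52440318 0.6556161  0.51246702 0.66886514] [0.01710918 0.01670747 0.03317589 0.03272533]
```

Request:
drive_tool --deltas '[{"gripper": 200,"offset": [0.0018,-0.0012,0.01],"angular": [0.004,0.002,-0.004]},{"gripper": 200,"offset": [0.0018,-0.0012,0.02],"angular": [0.004,0.002,-0.004]},{"gripper": 200,"offset": [0.0018,-0.0012,0.032],"angular": [0.004,0.002,-0.004]},{"gripper": 200,"offset": [0.0018,-0.0012,0.044],"angular": [0.004,0.002,-0.004]},{"gripper": 200,"offset": [0.0018,-0.0012,0.05],"angular": [0.004,0.002,-0.004]}]'

```text
t: 6.2
eef_pos: [0.5714, -0.1494, 0.1127]
tool_rot: [-0.002, 0.766, 0.643, -0.002]
contact_force: [0.7, 0.5, -1.0]
gripper_width: 0.511
grasp_force: 40.9
```

Request:
drive_tool --deltas '[{"gripper": 200,"offset": [0,0,0.003],"angular": [0,0,0]},{"gripper": 200,"offset": [0,0,0.006],"angular": [0,0,0]},{"gripper": 200,"offset": [0,0,0.009],"angular": [0,0,0]},{"gripper": 200,"offset": [0,0,0.011],"angular": [0,0,0]},{"gripper": 200,"offset": [0,0,0.011],"angular": [0,0,0]}]'

```text
t: 6.7
eef_pos: [0.5724, -0.1497, 0.1045]
tool_rot: [-0.001, 0.766, 0.643, -0.0]
contact_force: [-2.7, 1.5, 6.3]
gripper_width: 0.506
grasp_force: 41.6
```

Run:
```python
from h import *
for i in range(2): im=optics.read_camera("wrist")
o=bot.get_obs();c=camtcp();print(o["t"],o["eef_pos"],c,o["gripper_width"],o["contact_force"],o["torque"])
yd=np.array([.1731,.9849]);xd=np.array([.9849,-.1731]); m=optics.camera_model("wrist")
hsv=cv2.cvtColor(im,cv2.COLOR_BGR2HSV); br=((hsv[...,1]>110)&(hsv[...,2]>70)).astype(np.uint8); k=np.zeros_like(br); k[285:345,225:330]=br[285:345,225:330]
n,_,st,cc=cv2.connectedComponentsWithStats(k); cc=cc[1:][st[1:,4]>=6]
P=cast(m,cc,o["eef_pos"][2]-.0405)[:,:2]; print(len(cc),"brass jig axes",P.mean(0)@xd,P.mean(0)@yd)
```

```text
6.8 [ 0.57240176 -0.14964573  0.10449557] (array([ 0.57301603, -0.15067429,  0.104373  ]), np.float64(-9.925234726684153)) 0.5092278933363619 [-2.30281106  1.11830589  6.40773078] [0.15707036 0.43958472 0.03498928]
8 brass jig axes 0.5892270971871869 -0.049909801448502156
```

Request:
drive_tool --deltas '[{"gripper": 110,"offset": [0,0,0],"angular": [0,0,0]},{"gripper": 90,"offset": [0,0,0],"angular": [0,0,0]},{"gripper": 60,"offset": [0,0,0],"angular": [0,0,0]},{"gripper": 60,"offset": [0,0,0],"angular": [0,0,0]},{"gripper": 60,"offset": [0,0,0],"angular": [0,0,0]}]'

```text
t: 7.3
eef_pos: [0.5722, -0.1495, 0.1036]
tool_rot: [-0.001, 0.766, 0.643, -0.001]
contact_force: [0.5, 0.5, -0.4]
gripper_width: 0.766
grasp_force: 0.0
```

Request:
drive_tool --deltas '[{"gripper": 60,"offset": [0,0,-0.015],"angular": [0,0,0]},{"gripper": 60,"offset": [0,0,-0.045],"angular": [0,0,0]},{"gripper": 60,"offset": [0,0,-0.09],"angular": [0,0,0]},{"gripper": 60,"offset": [0,0,-0.13],"angular": [0,0,0]},{"gripper": 60,"offset": [-0.03,0,-0.15],"angular": [0,0,0]}]'

```text
t: 7.8
eef_pos: [0.57, -0.1758, 0.258]
tool_rot: [-0.0, 0.764, 0.646, 0.002]
contact_force: [1.3, -1.1, -0.1]
gripper_width: 0.765
grasp_force: 0.0
```

Run:
```python
from h import *
for i in range(2): optics.read_camera("wrist")
o=bot.get_obs();print(o["t"],o["eef_pos"],o["gripper_width"],o["contact_force"])
m=optics.camera_model("wrist"); im=optics.read_camera("wrist"); cv2.imwrite("pics/w4.png",im); np.save("w4.npy",m,allow_pickle=True)
mt=optics.camera_model("scene"); it=optics.read_camera("scene"); cv2.imwrite("pics/s4.png",it)
yd=np.array([.1731,.9849]);xd=np.array([.9849,-.1731])
def brass(im,u,v,r=60):
    hsv=cv2.cvtColor(im,cv2.COLOR_BGR2HSV); br=((hsv[...,1]>110)&(hsv[...,2]>70)).astype(np.uint8); k=np.zeros_like(br); k[v-r:v+r,u-r:u+r]=br[v-r:v+r,u-r:u+r]
    n,_,st,c=cv2.connectedComponentsWithStats(k); return c[1:][st[1:,4]>=3]
u,v=proj(m,[.5725,-.1516,.066])[0].astype(int); c=brass(im,u,v); P=cast(m,c,.066)[:,:2]; print((u,v),len(c),P.mean(0)@xd,P.mean(0)@yd,cv2.minAreaRect(P.astype(np.float32))[1:])
```

```text
7.9 [ 0.56778447 -0.18419775  0.25862853] 0.7646191843705187 [-0.20194524  0.35035839  0.53006653]
(np.int64(274), np.int64(153)) 8 0.5891223284615608 -0.04859197780396068 ((0.009975645691156387, 0.024134377017617226), 80.31103515625)
```

View pics/w4.png

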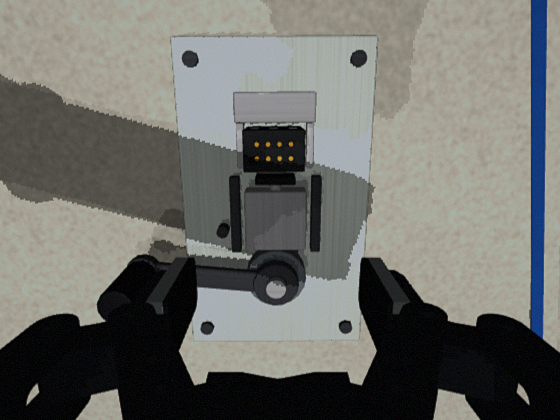

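The wrist view shows the housing standing in the nest at (274,150), square between the fences and clear of the jaws. The pivot cap is at (275,288), and the lever runs left to the grip at about (130,285), partly hidden by a finger. Next I go to the grip.

Run:
```python
from h import *
o=bot.get_obs();print(o["t"],o["q"].round(2),o["eef_pos"],camtcp())
go([.44,-.225,.27],-80)
m=np.load("w4.npy",allow_pickle=True).item(); print("pivot cap",cast(m,[[275,289]],.057))
```

```text
8.0 [-0.23  0.44  0.57  1.83 -0.29  0.95  0.29] [ 0.56726895 -0.18008155  0.25485473] (array([ 0.56787508, -0.18109642,  0.25473443]), np.float64(-10.033255495552554))
offset [-0.0664 -0.1175 -0.0151] angular [-1.4000e-03  1.0000e-04  1.5543e+00] rows>= 8.1
pivot cap [[ 0.55285925 -0.26022894  0.057     ]]
```

Request:
drive_tool --deltas '[{"gripper": 60,"offset": [-0.008,-0.014,-0.01],"angular": [0,0,0.18]},{"gripper": 60,"offset": [-0.016,-0.028,-0.015],"angular": [0,0,0.37]},{"gripper": 60,"offset": [-0.024,-0.042,-0.015],"angular": [0,0,0.56]},{"gripper": 60,"offset": [-0.032,-0.056,-0.015],"angular": [0,0,0.75]},{"gripper": 60,"offset": [-0.04,-0.07,-0.015],"angular": [0,0,0.94]}]'

```text
t: 8.5
eef_pos: [0.4908, -0.2056, 0.2679]
tool_rot: [-0.002, 0.947, 0.321, -0.002]
contact_force: [0.2, 0.2, 0.4]
gripper_width: 0.767
grasp_force: 0.0
```

Request:
drive_tool --deltas '[{"gripper": 0,"offset": [-0.018,-0.006,0],"angular": [0,0,0.19]},{"gripper": 0,"offset": [-0.036,-0.012,0],"angular": [0,0,0.38]},{"gripper": 0,"offset": [-0.0515,-0.017,0],"angular": [0,0,0.55]},{"gripper": 0,"offset": [-0.0515,-0.017,0],"angular": [0,0,0.615]},{"gripper": 0,"offset": [-0.0515,-0.017,0],"angular": [0,0,0.615]}]'

```text
t: 9.0
eef_pos: [0.4401, -0.2237, 0.2682]
tool_rot: [-0.001, 0.996, 0.088, -0.002]
contact_force: [0.4, 0.1, -0.4]
gripper_width: 1.001
grasp_force: 0.0
```

Run:
```python
from h import *
for i in range(3): optics.read_camera("wrist")
o=bot.get_obs();print(o["t"],o["eef_pos"],o["q"].round(2),camtcp())
m=optics.camera_model("wrist"); im=optics.read_camera("wrist"); cv2.imwrite("pics/w5.png",im); np.save("w5.npy",m,allow_pickle=True)
print(proj(m,[[.451,-.2238,.103],[.451,-.2238,.051],[.5533,-.2602,.057]]).round(0))
```

```text
9.15 [ 0.44082958 -0.22391982  0.26857271] [-0.44  0.32  0.96  2.06 -0.33  0.92 -0.69] (array([ 0.44076093, -0.22592241,  0.26848151]), np.float64(-79.73811873752616))
[[279. 194.]
 [279. 179.]
 [356.  48.]]
```

View pics/w5.png

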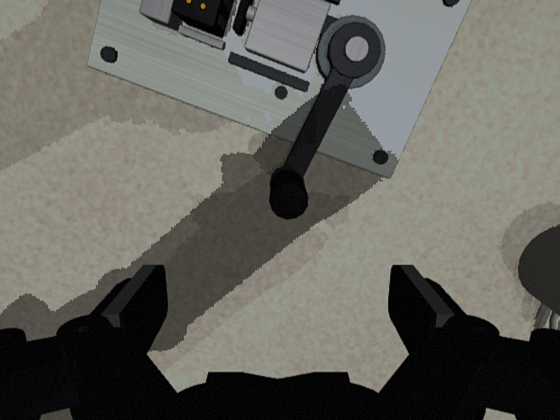

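The wrist view shows the grip's top at about (289,199), the lever arm running up to the pivot cap at (357,49), and the mug well to the right at (545,265).

Run:
```python
from h import *
m=np.load("w5.npy",allow_pickle=True).item(); im=cv2.imread("pics/w5.png"); g=cv2.cvtColor(im,cv2.COLOR_BGR2GRAY)
print(g[199,262:315].tolist()); print(g[165:225,289].tolist())
blk=(g<30).astype(np.uint8); k=np.zeros_like(blk); k[165:225,262:316]=blk[165:225,262:316]
c=max(cv2.findContours(k,0,1)[0],key=cv2.contourArea)[:,0]; bot_=c[c[:,1]>195].astype(np.float64)
A=np.c_[2*bot_,np.ones(len(bot_))]; s=np.linalg.lstsq(A,(bot_**2).sum(1),rcond=None)[0]; r=np.sqrt(s[2]+s[0]**2+s[1]**2); print("circle",s[:2],r)
G=cast(m,s[:2],.103)[0]; print("grip",G)
c=g[20:85,315:395]; C=cv2.HoughCircles(cv2.medianBlur(c,5),cv2.HOUGH_GRADIENT,1,30,param1=80,param2=15,minRadius=8,maxRadius=40); print("pivot circ",None if C is None else C[0]+[315,20,0])
pv=np.array([.5533,-.2602]); d=G[:2]-pv; print("r",np.linalg.norm(d),"world ang",np.degrees(np.arctan2(d[1],d[0])),"jig ang",np.degrees(np.arctan2(d[1],d[0]))+9.97)
print("pivot",cast(m,[357,49],.057)); go([G[0],G[1],.18],-80)
```

```text
[69, 70, 66, 69, 69, 69, 72, 17, 0, 2, 9, 12, 3, 11, 5, 0, 4, 8, 10, 9, 6, 3, 11, 3, 5, 3, 13, 14, 12, 11, 11, 5, 11, 10, 7, 8, 9, 7, 11, 3, 9, 7, 13, 13, 2, 12, 61, 72, 72, 72, 70, 72, 74]
[20, 17, 17, 14, 9, 5, 4, 2, 0, 6, 2, 0, 0, 6, 4, 0, 0, 3, 10, 3, 15, 3, 9, 8, 13, 12, 6, 11, 15, 5, 8, 4, 4, 6, 14, 10, 10, 11, 1, 4, 5, 3, 5, 7, 7, 17, 5, 10, 6, 7, 1, 6, 3, 8, 45, 70, 73, 69, 74, 74]
circle [288.29975335 199.27428599] 18.958500281527137
grip [ 0.44864916 -0.23033194  0.103     ]
pivot circ [[348.5         50.5         36.59999847]]
r 0.10882967764237432 world ang 164.07089639240615 jig ang 174.04089639240615
pivot [[ 0.55283114 -0.26090469  0.057     ]]
offset [0.0068 0.0077 0.0886] angular [-0.0018  0.0037  0.0047] rows>= 1.8
```

Request:
drive_tool --deltas '[{"gripper": 0,"offset": [0.004,0.004,0.03],"angular": [0,0,0]},{"gripper": 0,"offset": [0.007,0.0075,0.065],"angular": [-0.002,0.004,0.005]},{"gripper": 0,"offset": [0.007,0.0075,0.085],"angular": [-0.002,0.004,0.005]},{"gripper": 0,"offset": [0.007,0.0075,0.089],"angular": [-0.002,0.004,0.005]},{"gripper": 0,"offset": [0.007,0.0075,0.089],"angular": [-0.002,0.004,0.005]}]'

```text
t: 9.7
eef_pos: [0.4484, -0.2308, 0.1796]
tool_rot: [0.0, 0.996, 0.086, -0.0]
contact_force: [-0.2, -0.5, 0.3]
gripper_width: 1.001
grasp_force: 0.0
```

Run:
```python
from h import *
for i in range(3): im=optics.read_camera("wrist")
o=bot.get_obs();print(o["t"],o["eef_pos"])
m=optics.camera_model("wrist"); g=cv2.cvtColor(im,cv2.COLOR_BGR2GRAY)
u,v=proj(m,[.4486,-.2303,.103])[0].round().astype(int); print(u,v,g[v,u-60:u+60:2].tolist())
blk=(g<30).astype(np.uint8); row=np.flatnonzero(blk[v,u-60:u+60])+u-60; print("span",row.min(),row.max(),cast(m,[[(row.min()+row.max())/2,v]],.103))
go([.4486,-.2303,.136],-80)
```

```text
9.85 [ 0.4491989  -0.23103302  0.18099002]
273 266 [85, 84, 84, 82, 87, 81, 81, 80, 86, 80, 84, 83, 85, 82, 84, 83, 9, 2, 13, 8, 4, 10, 8, 4, 15, 8, 5, 12, 4, 9, 3, 14, 11, 9, 9, 17, 8, 5, 8, 2, 7, 11, 7, 14, 4, 119, 152, 149, 150, 149, 148, 146, 145, 151, 151, 156, 157, 152, 158, 159]
span 245 302 [[ 0.44878997 -0.23040308  0.103     ]]
offset [-0.0006 -0.0009  0.045 ] angular [ 0.0014 -0.0033 -0.0027] rows>= 0.9
```

Request:
drive_tool --deltas '[{"gripper": 0,"offset": [-0.0005,-0.001,0.015],"angular": [0.001,-0.003,-0.003]},{"gripper": 0,"offset": [-0.0005,-0.001,0.03],"angular": [0.001,-0.003,-0.003]},{"gripper": 0,"offset": [-0.0005,-0.001,0.042],"angular": [0.001,-0.003,-0.003]},{"gripper": 0,"offset": [-0.0005,-0.001,0.045],"angular": [0.001,-0.003,-0.003]},{"gripper": 0,"offset": [-0.0005,-0.001,0.045],"angular": [0.001,-0.003,-0.003]}]'

```text
t: 10.35
eef_pos: [0.4473, -0.2299, 0.1341]
tool_rot: [-0.0, 0.996, 0.087, -0.002]
contact_force: [0.1, 0.4, 0.4]
gripper_width: 1.003
grasp_force: 0.0
```

Request:
drive_tool --deltas '[{"gripper": 80,"offset": [0,0,0],"angular": [0,0,0]},{"gripper": 130,"offset": [0,0,0],"angular": [0,0,0]},{"gripper": 240,"offset": [0,0,0],"angular": [0,0,0]},{"gripper": 240,"offset": [0,0,0],"angular": [0,0,0]},{"gripper": 240,"offset": [0,0,0],"angular": [0,0,0]}]' --grip_force 50

```text
t: 10.85
eef_pos: [0.448, -0.2298, 0.1352]
tool_rot: [-0.0, 0.996, 0.087, -0.001]
contact_force: [-0.9, 0.7, 3.3]
gripper_width: 0.288
grasp_force: 48.7
```

Run:
```python
from h import *
for i in range(4): im=optics.read_camera("wrist")
o=bot.get_obs();print(o["t"],o["eef_pos"],o["gripper_width"],o["grasp_force"],o["contact_force"],o["torque"],camtcp()[1])
pv=np.array([.5531,-.2605]); p=o["eef_pos"]; d=p[:2]-pv; a0=np.arctan2(d[1],d[0]); print("r",np.linalg.norm(d),np.degrees(a0))
r=rot(o)
a0=np.radians(163.9); P0=pv+.11*np.array([np.cos(a0),np.sin(a0)]); print("model rest",P0)
for th in(.24,.48,.66,.72):
    P=pv+.11*np.array([np.cos(a0+th),np.sin(a0+th)]); print(th,r.inv().apply(np.r_[P-P0,0]).round(4))
```

```text
11.05 [ 0.44801545 -0.2298741   0.1351709 ] 0.2964167387710583 48.77078175544739 [-0.36307779  1.23183031  6.11382329] [0.22589677 0.12405262 0.00406763] -79.98177527407032
r 0.10945642507362528 163.75173766510258
model rest [ 0.44741429 -0.22999539]
0.24 [-0.0087  0.0249 -0.    ]
0.48 [-0.0112  0.0511 -0.    ]
0.66 [-0.0089  0.0707 -0.    ]
0.72 [-0.0074  0.0771 -0.    ]
```

Request:
drive_tool --deltas '[{"gripper": 240,"offset": [-0.0044,0.0101,0],"angular": [0,0,0]},{"gripper": 240,"offset": [-0.0077,0.0206,0],"angular": [0,0,0]},{"gripper": 240,"offset": [-0.01,0.0313,0],"angular": [0,0,0]},{"gripper": 240,"offset": [-0.0112,0.0423,0],"angular": [0,0,0]},{"gripper": 240,"offset": [-0.0113,0.0511,0],"angular": [0,0,0]}]'

```text
t: 11.55
eef_pos: [0.4462, -0.2825, 0.1352]
tool_rot: [-0.0, 0.996, 0.087, -0.0]
contact_force: [2.2, 3.2, 6.0]
gripper_width: 0.288
grasp_force: 48.9
```

Request:
drive_tool --deltas '[{"gripper": 240,"offset": [0.0002,0.0043,0],"angular": [0,0,0]},{"gripper": 240,"offset": [0.0005,0.0087,0],"angular": [0,0,0]},{"gripper": 240,"offset": [0.0011,0.0131,0],"angular": [0,0,0]},{"gripper": 240,"offset": [0.0018,0.0175,0],"angular": [0,0,0]},{"gripper": 240,"offset": [0.0018,0.0175,0],"angular": [0,0,0]}]'

```text
t: 12.05
eef_pos: [0.4512, -0.2993, 0.1352]
tool_rot: [-0.0, 0.996, 0.087, -0.0]
contact_force: [0.5, 3.2, 7.1]
gripper_width: 0.29
grasp_force: 49.1
```

```bash
cat >> h.py <<'E'
def lev():
    o=bot.get_obs(); p=o["eef_pos"]; pv=np.array([.5531,-.2605]); d=p[:2]-pv; a=np.degrees(np.arctan2(d[1],d[0]))%360
    print(o["t"],p.round(4),"r",np.linalg.norm(d).round(4),"theta",np.radians(a-163.75).round(4),"F",o["contact_force"].round(1),o["gripper_width"].round(3),o["grasp_force"].round(0))
    t=np.array([-np.sin(np.radians(a)),np.cos(np.radians(a))]); print("F tangential",o["contact_force"][:2]@t)
E
python3 - <<'E'
from h import *
for i in range(3): im=optics.read_camera("wrist")
lev(); m=optics.camera_model("wrist"); cv2.imwrite("pics/w6.png",im)
print("pivot px",proj(m,[.5531,-.2605,.057]))
E
```

```text
Traceback (most recent call last):
  File "h.py", line 39, in lev
    print(o["t"],p.round(4),"r",np.linalg.norm(d).round(4),"theta",np.radians(a-163.75).round(4),"F",o["contact_force"].round(1),o["gripper_width"].round(3),o["grasp_force"].round(0))
                                                                                                                                 ^^^^^^^^^^^^^^^^^^^^^^^^
AttributeError: 'float' object has no attribute 'round'
```

```bash
sed -i 's/o\["gripper_width"\].round(3),o\["grasp_force"\].round(0)/o["gripper_width"],o["grasp_force"]/' h.py
python3 - <<'E'
from h import *
im=optics.read_camera("wrist"); lev(); m=optics.camera_model("wrist"); cv2.imwrite("pics/w6.png",im); np.save("w6.npy",m,allow_pickle=True)
print("pivot px",proj(m,[.5531,-.2605,.057]))
E
```

```text
12.25 [ 0.451  -0.2989  0.1352] r 0.109 theta 0.6431 F [0.3 2.7 7.5] 0.2888747913484564 49.06143665313721
F tangential -2.4101485345045592
pivot px [[218.68951237 -14.24457309]]
```

View pics/w6.png

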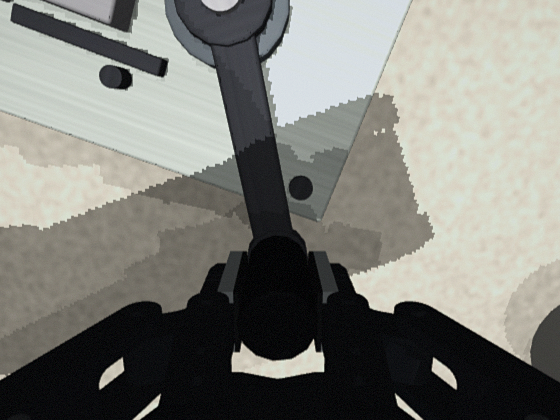

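The lever arm shows clearly: its centreline runs from about (236,60) near the pivot to about (270,220) just above the held grip. I'll measure the arm's angle here against the rest picture w5.

```bash
cat >> h.py <<'E'
def arm(im,m,rows,z=.05):
    "world angle (deg) of the lever arm from its dark run in the given rows: (v, u guess)"
    g=cv2.GaussianBlur(cv2.cvtColor(im,cv2.COLOR_BGR2GRAY),(3,3),0).astype(int); c=[];w=[]
    for v,u in rows:
        l=u
        while abs(g[v,l-1]-g[v,l+2])<14 : l-=1
        r=u
        while abs(g[v,r+1]-g[v,r-2])<14 : r+=1
        c.append(((l+r)/2,v)); w.append(r-l)
    P=cast(m,c,z)[:,:2].astype(np.float32); vx,vy,x,y=cv2.fitLine(P,cv2.DIST_HUBER,0,.001,.001).ravel()
    n=(np.array([.5531,-.2605])-[x,y])@[-vy,vx]
    return np.degrees(np.arctan2(vy,vx))%180,w,"pivot off line mm",n*1000
E
python3 - <<'E'
from h import *
m5=np.load("w5.npy",allow_pickle=True).item(); m6=np.load("w6.npy",allow_pickle=True).item(); i5=cv2.imread("pics/w5.png"); i6=cv2.imread("pics/w6.png")
f=lambda a,b,vs:[(v,int(round(a[0]+(b[0]-a[0])*(v-a[1])/(b[1]-a[1])))) for v in vs]
print(arm(i5,m5,f((334,100),(297,165),range(100,166,5))))
print(arm(i6,m6,f((243,80),(267,200),range(70,216,8))))
g=cv2.cvtColor(i5,cv2.COLOR_BGR2GRAY); print(g[130,290:345].tolist())
g=cv2.cvtColor(i6,cv2.COLOR_BGR2GRAY); print(g[100,215:285:1].tolist())
E
```

```text
(np.float32(164.44948), [26, 25, 25, 25, 24, 25, 24, 25, 24, 25, 24, 25, 24, 25], 'pivot off line mm', np.float64(-0.9641351885548725))
(np.float32(21.326962), [41, 38, 39, 41, 38, 40, 38, 39, 36, 0, 32, 41, 41, 40, 40, 39, 40, 40, 39], 'pivot off line mm', np.float64(-0.2639674012871101))
[70, 68, 70, 70, 69, 70, 70, 73, 70, 60, 34, 12, 17, 18, 12, 18, 19, 19, 22, 15, 20, 18, 18, 19, 15, 9, 17, 21, 22, 28, 26, 21, 24, 18, 23, 14, 29, 84, 102, 100, 99, 98, 96, 93, 94, 95, 95, 97, 99, 99, 93, 98, 101, 97, 99]
[212, 209, 209, 211, 210, 211, 215, 185, 49, 38, 54, 54, 58, 57, 57, 62, 60, 59, 63, 59, 56, 58, 59, 58, 59, 57, 56, 56, 61, 63, 62, 60, 59, 57, 62, 58, 64, 70, 71, 71, 69, 71, 69, 70, 68, 66, 75, 74, 67, 62, 53, 37, 45, 149, 146, 142, 139, 151, 225, 223, 223, 221, 221, 220, 222, 221, 223, 220, 224, 221]
```

Request:
drive_tool --deltas '[{"gripper": 240,"offset": [0.0005,0.0025,0],"angular": [0,0,0]},{"gripper": 240,"offset": [0.001,0.0048,0],"angular": [0,0,0]},{"gripper": 240,"offset": [0.0015,0.0068,0],"angular": [0,0,0]},{"gripper": 240,"offset": [0.002,0.0085,0],"angular": [0,0,0]},{"gripper": 240,"offset": [0.002,0.0085,0],"angular": [0,0,0]}]'

```text
t: 12.75
eef_pos: [0.4542, -0.3065, 0.1351]
tool_rot: [-0.001, 0.996, 0.087, -0.001]
contact_force: [-0.6, 4.5, 10.8]
gripper_width: 0.293
grasp_force: 49.1
```

```bash
cat > chk.py <<'E'
from h import *
import sys
for i in range(4): im=optics.read_camera("wrist"); lev()
m=optics.camera_model("wrist"); cv2.imwrite(f"pics/{sys.argv[1]}.png",im); p=proj(m,[[.5531,-.2605,.05],[.451,-.3085,.05]])
f=lambda a,b,vs:[(v,int(round(a[0]+(b[0]-a[0])*(v-a[1])/(b[1]-a[1])))) for v in vs]
a=arm(im,m,f(p[0],p[1],range(75,216,8))); print(a,"theta arm",np.radians(a[0]+180-164.45))
E
python3 chk.py w7
```

```text
12.8 [ 0.4542 -0.3064  0.1351] r 0.109 theta 0.7183 F [-0.8  4.9  9.4] 0.29014325259794294 49.090096950531006
F tangential -4.766518062972044
12.85 [ 0.4542 -0.3064  0.1351] r 0.109 theta 0.718 F [-0.4  3.8  8.9] 0.29018086758113915 49.087092876434326
F tangential -3.6108439050796686
12.9 [ 0.4542 -0.3064  0.1351] r 0.109 theta 0.7178 F [-0.6  4.3 10.2] 0.29369500508911095 49.08625602722168
F tangential -4.13331553271755
12.95 [ 0.4542 -0.3063  0.1351] r 0.109 theta 0.7177 F [-0.3  5.1  9.7] 0.29218374281982096 49.085653424263
F tangential -4.701457815260171
(np.float32(25.65869), [41, 43, 44, 41, 40, 41, 39, 40, 36, 0, 34, 42, 41, 42, 58, 56, 42, 40], 'pivot off line mm', np.float64(-0.33477744023123546)) theta arm 0.7192274
```

Request:
drive_tool --deltas '[{"gripper": 240,"offset": [0.0002,0.0008,0],"angular": [0,0,0]},{"gripper": 240,"offset": [0.0004,0.0015,0],"angular": [0,0,0]},{"gripper": 240,"offset": [0.0004,0.0015,0],"angular": [0,0,0]},{"gripper": 240,"offset": [0.0004,0.0015,0],"angular": [0,0,0]}]'

```text
t: 13.35
eef_pos: [0.4547, -0.3076, 0.1351]
tool_rot: [-0.001, 0.996, 0.087, -0.001]
contact_force: [-1.1, 5.7, 10.4]
gripper_width: 0.289
grasp_force: 49.2
```

```bash
python3 chk.py w8
python3 - <<'E'
from h import *
m=optics.camera_model("top"); im=optics.read_camera("top"); s=optics.read_camera("scene")
ms=optics.camera_model("scene"); u,v=proj(ms,[.56,-.2,.05])[0].astype(int); a=cv2.resize(s[v-70:v+70,u-75:u+75],None,fx=4,fy=4,interpolation=cv2.INTER_CUBIC); cv2.imwrite("pics/f.png",a)
E
```

```text
13.4 [ 0.4548 -0.3076  0.1351] r 0.109 theta 0.73 F [-0.9  4.7 10.2] 0.2855323778899971 49.184648394584656
F tangential -4.614650531632614
13.45 [ 0.4547 -0.3076  0.1351] r 0.109 theta 0.7299 F [ 0.1  5.3 11.1] 0.2891743907582033 49.18393671512604
F tangential -4.72081716499722
13.5 [ 0.4548 -0.3075  0.1351] r 0.109 theta 0.7297 F [-0.3  4.3 10.1] 0.2893983253933138 49.18420672416687
F tangential -4.001469575535839
13.55 [ 0.4548 -0.3075  0.1351] r 0.109 theta 0.7297 F [-1.4  6.2  9.7] 0.29258733335514797 49.18453574180603
F tangential -6.1779740013840785
(np.float32(26.598904), [42, 40, 42, 41, 40, 39, 40, 40, 37, 0, 36, 42, 41, 42, 56, 55, 43, 41], 'pivot off line mm', np.float64(-0.5669363255685836)) theta arm 0.73563725
```

View pics/f.png

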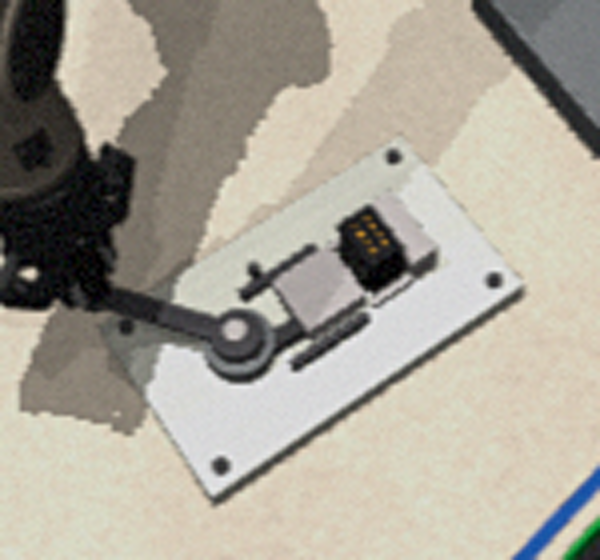

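The crop shows the housing upright at (370,250), pressed by the pad against the fixed jaw at (415,230), with the lever held. Lever angle reads 0.730 to 0.736 rad, just at the third notch and below its peak at 0.78, so I'm handing in.

```bash
python3 -c "
from station import bot
print(bot.hand_in())"
```

```text
the job is handed in; nothing more can be done
None
```

The job is handed in: the housing stands upright in the nest, clamped against the fixed jaw, and the arm is still holding the lever at the third click (about 0.73 rad measured, notch at 0.72), after 13.6 s of the 64 s; the hand-in returned no verdict.

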